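# Roll the round plaque into the drying bay

### The job

A stray terracotta tile block lies in the lane of the drying rack: first pick it out and drop it into the grey rectangular tub. Then roll the round plaque slowly on its rim along the lane, without lifting it or letting it fall over, until it sinks into the dip under the shelf and rests there upright on its own. Leave the tub, bowl, glue bottle and brush where they stand.

Things in the scene. Friction and masses are not known exactly. Their poses are not given: they have to be found in the camera images.
- plaque: Round wooden mosaic plaque: disc 110 mm in diameter, 24 mm thick, 0.25 to 0.5 kg, on its rim in the lane (face tiles 2 mm proud, look only). Origin: the disc's centre; y axis: the disc's axis, level. Starts upright in a notch (20 mm long, 1 mm sag). Rolls freely. Fingers rub on its rim: pushed from behind at centre height or above it may jam and slide; pushed 25 to 40 mm below centre it rolls.
- hang_hole (a point): The 10 mm dark hanging hole of the plaque, 46 mm from its centre; straight above the centre at the start. It goes round as the plaque rolls and must pass underneath on the way (the trip is about five sixths of a turn).
- rack: Fixed plywood rack. Origin at table height on the lane's centre line; x along the lane in the rolling direction (plaque to shelf), z up. The lane is a plank 36 mm wide, top 8 mm above the table, from x = -200 mm to an end stop (60 mm high) at x = 250 mm. Kerbs along it: inner faces y = +-18 mm, 8 mm thick, top 16 mm above the table, too low to hold the plaque up.
- shelf_edge (a point): Middle of the shelf board's near lower edge, 170 mm above the table, at x = 70 mm in the rack's frame; axes as the rack's. The board goes on to x = 260 mm, y = +-90 mm, top 185 mm, stock on it to 215 mm; four 12 mm posts at x = 78 and 252, y = +-84 mm. It covers the last part of the roll: lean the hand back (about 40 degrees from vertical) so that the fingertips lead under it.
- bay (a point): Nominal place of the dip, on the plank's top, x = 165 mm in the rack's frame. The dip is a 48 mm gap in the plank; its true middle is up to 15 mm before or after this point, not measured: feel for it. Some 24 mm short of its middle the plaque tips in by itself, ahead of the fingers, and its centre sinks from 63 to 57 mm above the table. A further push of 1 to 3 N would roll it out beyond.
- lane_start (a point): Point on the lane's centre line, on top of the plank (8 mm above the table) at the start notch, under the plaque's starting place; x = -135 mm in the rack's frame. Axes as the rack's.
- tessera: The stray terracotta tile block, 20 x 20 x 24 mm (high), 20 g, lying on the plank in the lane between the plaque and the shelf. Origin at the centre of its underside. Like blocks lie loose outside the rack: leave those.
- tub: Open rectangular grey plastic tub, 110 x 90 x 45 mm high, 4 mm walls, 0.4 kg, loose on the table at one end of the rack; x along its 110 mm. Origin at the centre of its underside.
- bowl: Round white bowl, 104 mm across, 45 mm high, loose, at the other end of the rack from the tub. Origin under its centre. Leave it.
- glue: Pale glue bottle, 52 mm across, 130 mm high, beside the rack on the side away from the robot. Origin under its centre. Leave it.
- brush: Brush 190 mm long lying beside the lane on the robot's side. Leave it.
Mind the look-alikes: they are no part of the job. Of the things shaped like the plaque, the wooden one is meant. What is shaped like the tub but red is not meant.

How it is judged:
On the way, in this order (a step that is already met when the one before it is completed fails the run):
1. the stray tile block lies released in the tub (x of tessera in the frame of tub between -0.052 and 0.052 m and y of tessera in the frame of tub between -0.042 and 0.042 m and z of tessera in the frame of tub between -0.005 and 0.03 m and angle between tub's own z axis and vertical below 0.2 rad and contact force between the fingers and tessera below 0.1 N), for 0.2 s.
2. the plaque has really rolled: its hanging hole has passed underneath (z of hang_hole in the frame of rack below 0.026 m), for 0.02 s.
At the end, for the whole second after the job is handed in: The tile block lies released in the upright tub. The plaque stands upright (within 9 degrees) and still in the dip under the shelf, its centre sunk below 60 mm above the table and 143 to 187 mm along the rack's x, within 12 mm of the lane's centre line (all of step 1 and x of plaque in the frame of rack between 0.143 and 0.187 m and y of plaque in the frame of rack between -0.012 and 0.012 m and z of plaque in the frame of rack between 0.054 and 0.06 m and angle between plaque's own y axis and vertical between 1.4 and 1.74 rad and linear speed of each of plaque, tessera below 0.02 m/s and angular speed of plaque below 0.3 rad/s); the robot touches nothing.
It fails at once if the plaque leans more than 25 degrees or falls over (angle between plaque's own y axis and vertical below 1.13 rad or angle between plaque's own y axis and vertical above 2.01 rad).
It fails at once if the plaque is lifted off the lane (centre more than 75 mm above the table) (z of plaque in the frame of rack above 0.075 m).
It fails at once if the plaque is thrown or shot along (faster than 0.5 m/s) (linear speed of plaque above 0.5 m/s).
It fails at once if the tub, bowl, glue or brush is moved more than 30 mm (distance of any of tub, bowl, glue, brush from where it was at the start of the episode above 0.03 m).
It also fails if it takes over 72 s, if anything falls off the work surface, if the arm or the gripper's body presses on something with over 40 N, if the wrist force passes 120 N, or if a joint passes its speed limit or range.

### The arm

A 6-joint arm with a two-finger parallel gripper is mounted at the origin on the work surface. World frame = base frame: x ahead of the robot, y to its left, z up, the work surface at z = 0. Lengths are in m, angles in rad, forces in N, time in s.
With the tool pointing down it reaches from about 0.25 to 0.775 m from the base axis. Payload 4 kg.
Tool frame: the origin (TCP) lies midway between the tips of the shut fingers; the grasp point (between the pads) lies r.grip_depth behind it (r.grip_depth is the distance from the TCP to the grasp point, in m); z points along the fingers, y is the line along which they close (so a half turn about z gives the same grasp; the last joint's range is limited). The gripper opens to 85 mm and grips with 20 to 120 N. Pads are 22 mm wide; open, the fingers measure 114 mm over their backs; the gripper's body (76 mm by 85 mm) begins 54 mm behind the grasp point. The pads swing forward as they close: fully open they stand 13 mm farther back than shut.
Start: joints at [-1.35, 0.087, 1.371, -0, 1.684, -0.103], TCP at [0.175, -0.521, 0.231] pointing down, gripper open.
Joint ranges: [-3.1, 3.1], [-0.76, 2.03], [0.27, 2.55], [-1.08, 4.22], [0.17, 2.65], [-2.57, 2.57]. Speed limits (rad/s): [2.79, 2.79, 3.14, 3.14, 3.14, 3.14].

### API

Orientations are given as a rotation vector (axis times angle).
In Python, from rig import telemetry, cams, r gives the robot as it stands. The module is installed in compiled form; this text tells all that it offers.
- The arm moves only by the tool play_rows, never from a script. Its argument "steps" is a list of rows, each a list of 4 numbers: the shift along the world's x, y, z in units of 30 mm (1.0 is 30 mm), then the turn about the world's z in units of 6 degrees (1.0 is 6 degrees). A call has 1 to 12 rows; each row shifts and turns the commanded pose from where the row before left it; what a row does not reach is not made up. A row lasts 1/10 s, in which the tool goes at most 50 mm and 8.59 degrees, less where a joint would pass 70% of its speed; a pose out of reach is approached as far as the arm can. A call is refused whole if a number of a shift passes 1 or a number of a turn 1, either way. A call with a gripper value outside its range is refused whole. "hand" is the closure, from 0 (fully open) to 1 (shut), set as the call begins (left out, the last holds). The fingers move at their own pace and stop on an object; the grip force is fixed at half the most. Time passes only in rows, so rows that do not move let the fingers close. It gives the time, the measured TCP pose, the force, the opening and the grip force at its end, in the units of the state.
- telemetry.sense(): the state, without advancing time (a new reading comes with each control period).
- cams.grab_frame(name): name is "side" or "top" or "wrist"; returns a dict with "frame" (420x560x3 uint8, blue, green, red), "range_z" (420x560 float32, m along the optical axis (not along the pixel's ray), 0 where there is no reading), "camera_matrix" (3x3 intrinsics, pixels), "dist_coeffs" ([k1, k2, p1, p2, k3] as OpenCV has them; the pictures are not rectified), "rvec" (rotation vector, rad) and "tvec" (3), from world to camera coordinates, as OpenCV has them. Camera axes: x right, y down, z forward; pixel columns grow to the right and rows downward; lengths in m; the calibration is good to about 2 mm. A picture is of the moment at which its call begins.
- r.close_job(): hands the job in; it is judged then, once.
The state is a dict: "time": time; "q": joint angles; "joint_velocities": joint speeds; "joint_efforts": joint torques, N m; "position": TCP position; "orientation": TCP orientation; "force": force on the tool from outside, world axes, zero at the start; "wrist_torque": the same for the moment, N m; "finger_gap": finger opening in m; "finger_force": force on a finger pad.
Only numpy, scipy, OpenCV 4.12 (cv2) and the standard library are available. Lean on these libraries where they do the work, as an engineer would, in place of code of your own. Each camera call takes 0.05 s, during which the arm holds its last target. There are 200 camera calls.

## Working session

There is one attempt and no reset: what is moved stays moved. The work goes in short steps, Python scripts to look and compute and a tool call to move; the robot and the scene stay as the last step left them, time stands still between calls to the robot, and variables do not carry over. Pictures are saved under pics/ and viewed, at most 10 in all, crops included, and the job is handed in when it is done.

Besides the shell and the picture viewer there is one more tool, called by a JSON object that holds its "method" and its "body", one argument or row to a line. play_rows: Moves the arm, as the interface text tells. Its arguments: {"type":"object","properties":{"steps":{"type":"array"},"hand":{"type":"number"}},"required":["steps"]}

```bash
mkdir -p pics; cat > h.py <<'E'
import numpy as np, cv2
from rig import telemetry, cams, r
def grab(n):
    f=cams.grab_frame(n); np.savez(f'{n}.npz',**f); return f
def load(n): return dict(np.load(f'{n}.npz'))
def pose(f):
    R,_=cv2.Rodrigues(np.array(f['rvec'],float)); t=np.array(f['tvec'],float).ravel(); return R,t
def ray(f,uv):
    R,t=pose(f); p=cv2.undistortPoints(np.array(uv,float).reshape(-1,1,2),f['camera_matrix'],f['dist_coeffs']).reshape(-1,2)
    d=np.c_[p,np.ones(len(p))]@R; return -R.T@t,d
def onz(f,uv,z):
    c,d=ray(f,uv); s=(z-c[2])/d[:,2]; return c+d*s[:,None]
def depth(f,uv):
    c,d=ray(f,uv); z=np.array([f['range_z'][int(round(v)),int(round(u))] for u,v in np.reshape(uv,(-1,2))]); return c+d*z[:,None]
def proj(f,P):
    return cv2.projectPoints(np.array(P,float).reshape(-1,1,3),f['rvec'],f['tvec'],f['camera_matrix'],f['dist_coeffs'])[0].reshape(-1,2)
E
python3 - <<'E'
from h import *
for n in('top','side'):
    f=grab(n); cv2.imwrite(f'pics/{n}0.png',f['frame']); R,t=pose(f); print(n,-R.T@t,R[2])
s=telemetry.sense(); print(s['position'],s['orientation'],s['finger_gap'],s['force'],s['time'],r.grip_depth)
E
```

```text
top [0.38211546 0.02077785 1.09156938] [ 0.16558747 -0.01954735 -0.98600136]
side [-0.5461292   0.46571991  0.97469272] [ 0.74654059 -0.32087799 -0.5828503 ]
[ 0.1748613  -0.52098334  0.23021984] [-3.09850396e+00 -5.05938144e-01  1.68242823e-04] 0.0855107936945115 [ 1.03286847 -0.19907495  0.39421188] 0.1 0.0187
```

View pics/top0.png

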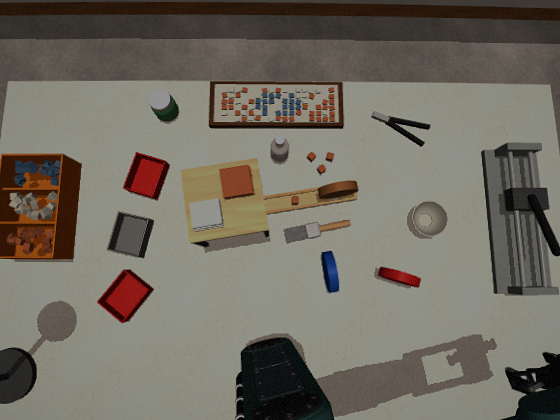

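View pics/side0.png

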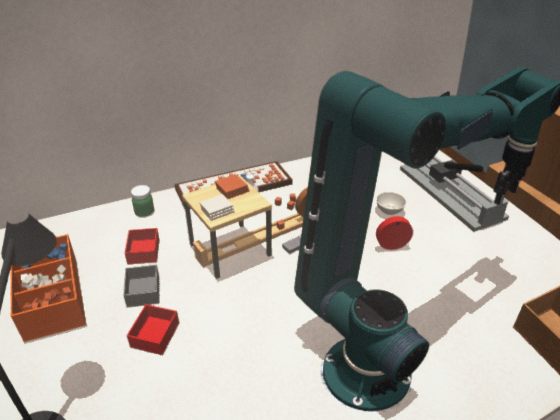

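The top view (left = +y probably) shows the wooden plaque at (337,189) standing in the lane, with the blue disc (331,271) and the red disc (400,276) as its look-alikes. The stray block is on the lane at (295,200), and three loose blocks lie outside at (311,157), (330,156) and (321,168). The grey tub is at (131,234), between red tubs at (146,176) and (126,295). The bowl is at (427,219), the glue at (280,150), the brush at (315,231) and the shelf spans (183..270, 160..245). I'll confirm these with an enlarged crop.

```bash
python3 - <<'E'
from h import *
f=load('top'); im=f['frame']
c=cv2.resize(im[145:255,170:370],None,fx=4,fy=4,interpolation=cv2.INTER_CUBIC)
cv2.imwrite('pics/crop1.png',c)
hsv=cv2.cvtColor(im,cv2.COLOR_BGR2HSV)
# yellow wood mask
m=cv2.inRange(hsv,(12,70,60),(35,255,255)); m[:,:170]=0;m[:,365:]=0;m[:140]=0;m[255:]=0
n,l,st,ce=cv2.connectedComponentsWithStats(m)
for i in range(1,n):
    if st[i,4]>15: print('wood',st[i],ce[i])
m=cv2.inRange(hsv,(0,110,60),(12,255,255)); n,l,st,ce=cv2.connectedComponentsWithStats(m)
for i in range(1,n):
    if 15<st[i,4]<1500 and 140<ce[i,0]<360 and ce[i,1]>130: print('terra',st[i],ce[i])
g=cv2.inRange(hsv,(0,0,30),(180,60,130)); g[:200]=0;g[270:]=0;g[:,:95]=0;g[:,165:]=0
cs,_=cv2.findContours(g,0,2); k=max(cs,key=cv2.contourArea); print('tub',cv2.minAreaRect(k),cv2.contourArea(k))
print(onz(f,cv2.boxPoints(cv2.minAreaRect(k)),0.045))
E
```

```text
wood [ 181  158  177   85 5465] [247.14144556 200.31308326]
wood [319 220  32  12 207] [334.40096618 225.24154589]
terra [123 152  43  45 961] [145.5182102  175.62955255]
terra [308 152   8   8  41] [311.41463415 155.46341463]
terra [327 152   7   8  40] [329.8 155.6]
terra [219 165  35  33 897] [236.22185061 180.89409142]
terra [318 165   8   8  44] [321.31818182 168.25      ]
terra [321 181  36  13 224] [338.91517857 186.32589286]
terra [292 197   6   6  36] [294.5 199.5]
tub ((130.1115264892578, 234.7576904296875), (39.20448684692383, 42.274192810058594), 15.255120277404785) 1308.0
[[0.43189389 0.48617335 0.045     ]
 [0.54426798 0.46335343 0.045     ]
 [0.51544456 0.35698389 0.045     ]
 [0.40407572 0.38149813 0.045     ]]
```

View pics/crop1.png

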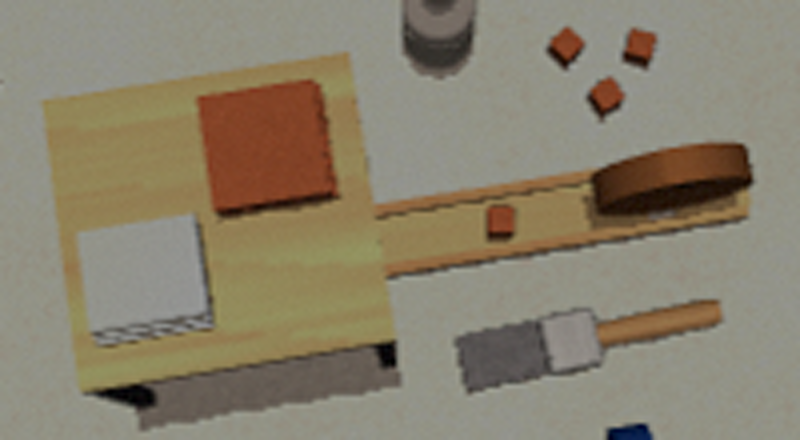

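The crop confirms the wooden plaque in the lane at about (338,190), the stray tile between its kerbs at (295,200), and the loose tiles outside. Next I'll fit the rack, tub and plaque.

```bash
cat > fit.py <<'E'
from h import *
from scipy.optimize import least_squares
f=load('top'); im=f['frame']
o=np.array([170,145]); C=lambda p: np.array(p)/4.+o-0.4
sh=onz(f,C([(350,54),(396,342),(43,100),(81,388)]),0.185)   # near/far corners
shr=np.array([[70,-90],[70,90],[260,-90],[260,90]])/1000.
up=onz(f,C([(382,205),(590,172)]),0.016); lo=onz(f,C([(390,277),(745,216)]),0.0)
print('shelf sizes',np.linalg.norm(sh[0]-sh[1]),np.linalg.norm(sh[2]-sh[3]),np.linalg.norm(sh[0]-sh[2]),np.linalg.norm(sh[1]-sh[3]))
def tr(p):c,s=np.cos(p[2]),np.sin(p[2]);return np.array([[c,-s],[s,c]]),p[:2]
def inv(p,P):
    R,t=tr(p);return (P[:,:2]-t)@R
best=None
for sg in (1,-1):
  s=shr*[1,sg]
  q=least_squares(lambda p:(s@tr(p)[0].T+tr(p)[1]-sh[:,:2]).ravel(),[.5,0,1.5])
  if best is None or q.cost<best.cost: best=q
p=best.x; print('rack',p,np.degrees(p[2]),'res',np.abs(best.fun).max())
print('lane edges in rack: up',inv(p,up),'lo',inv(p,lo))
# all pixels to world
v,u=np.mgrid[0:420,0:560]; uv=np.c_[u.ravel(),v.ravel()]; c,d=ray(f,uv); P=(c+d*f['range_z'].reshape(-1,1)).reshape(420,560,3)
hsv=cv2.cvtColor(im,cv2.COLOR_BGR2HSV)
t=P[(P[...,2]>.036)&(P[...,2]<.055)&(u>100)&(u<160)&(v>205)&(v<262)]
rc=cv2.minAreaRect((t[:,:2]*1000).astype(np.float32)); print('tub rim',len(t),rc, t[:,2].mean())
tess=onz(f,C([(501,219)]),.032); print('tess',tess,inv(p,tess), P[196:205,291:300,2].round(3).max(), depth(f,[(295,199)]))
print('floor z',np.median(P[300:320,200:300,2]))
k=P[175:205,315:362].reshape(-1,3); k=k[k[:,2]>.09]; ki=inv(p,k); print('plaque top pts',len(k),ki.min(0),ki.max(0),ki.mean(0),k[:,2].max())
for x in (-200,-135,0,70,165): print(x,(tr(p)[0]@[x/1000,0]+p[:2]).round(4))
np.save('rack.npy',p)
E
python3 fit.py
```

```text
shelf sizes 0.17998888844993094 0.1779779139448181 0.18940118946969875 0.1882285076848094
rack [ 0.57247064 -0.01556368  1.72737395] 98.97123679894503 res 0.0018897357526742042
lane edges in rack: up [[ 0.06590449 -0.02546244]
 [-0.08605785 -0.02604026]] lo [[ 0.06822355  0.02469377]
 [-0.1948922   0.02088473]]
tub rim 308 ((475.3347473144531, 429.41082763671875), (93.01130676269531, 110.65231323242188), 77.53874206542969) 0.043827041059895815
tess [[ 0.57421786 -0.03109024  0.032     ]] [[-0.01560908  0.00069534]] 0.036 [[ 0.57522337 -0.03152318  0.03200196]]
floor z 0.0008071267470247667
plaque top pts 357 [-0.17953059 -0.01456401] [0.06558067 0.18235947] [-0.12397836  0.00374819] 1.0915693771007358
-200 [ 0.6037 -0.2131]
-135 [ 0.5935 -0.1489]
0 [ 0.5725 -0.0156]
70 [0.5616 0.0536]
165 [0.5467 0.1474]
```

Scale checks hold: shelf 180×189 mm, tub rim 110×93 mm, tile top at 32 mm. Moves can't tilt the hand, so it stays vertical. My plan is to grasp with the pads along the lane, then push with the vertical finger while it rises, so it rubs the rim upward and turns it, and let the plaque roll the last few centimetres into the dip. First I'll go above the tile.

{"method": "play_rows", "body": {
  "steps": [
    [0.5, 0.6, 0, 0],
    [0.8, 1, 0, -0.2],
    [0.8, 1, 0, -0.2],
    [0.8, 1, 0, -0.2],
    [0.8, 1, 0, -0.2],
    [0.8, 1, 0, -0.2],
    [0.8, 1, 0, -0.2],
    [0.8, 1, 0, -0.2],
    [0.8, 1, 0, -0.2],
    [0.8, 1, 0, 0],
    [0.8, 1, 0, 0],
    [0.8, 1, 0, 0]
  ],
  "hand": 0.5
}}

```text
time: 1.3
position: [0.4545, -0.1719, 0.2308]
orientation: [-3.132, -0.245, 0.001]
force: [-0.0, -0.8, 0.1]
finger_gap: 0.043
finger_force: 0.0
```

{"method": "play_rows", "body": {
  "steps": [
    [0.8, 1, -0.3, 0],
    [0.8, 1, -0.3, 0],
    [0.9, 1, -0.3, 0],
    [0.9, 1, 0, 0],
    [0.9, 0.5, 0, 0],
    [0, 0, 0, 0],
    [0, 0, 0, 0]
  ]
}}

```text
time: 2.0
position: [0.5827, -0.0381, 0.2032]
orientation: [3.132, 0.247, -0.004]
force: [-0.4, -0.5, -0.9]
finger_gap: 0.0427
finger_force: 0.0
```

```bash
python3 - <<'E'
from h import *
s=telemetry.sense(); print(s['time'],s['position'],s['orientation'],s['finger_gap'],s['force'])
f=grab('wrist'); cv2.imwrite('pics/w1.png',f['frame']); R,t=pose(f); c=-R.T@t; print('cam',c,R[2])
p=np.load('rack.npy'); cs,sn=np.cos(p[2]),np.sin(p[2])
print(proj(f,[[.574,-.031,.032]]))
E
```

```text
2.0 [ 0.58271132 -0.03813345  0.20323102] [ 3.13186088  0.24681051 -0.00386645] 0.0427211440490509 [-0.38101262 -0.53902194 -0.88188067]
cam [ 0.65257593 -0.02650134  0.34529899] [-0.27750074 -0.04407265 -0.95971399]
[[270.38353898 195.45811372]]
```

View pics/w1.png

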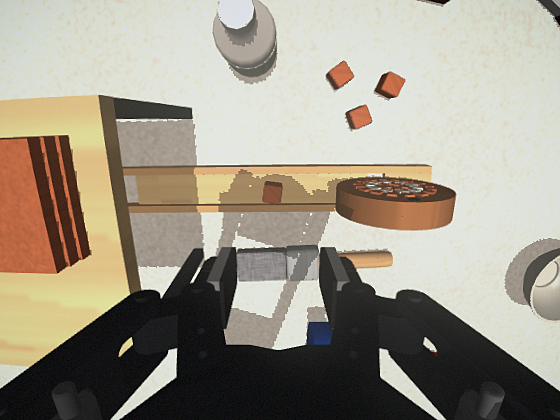

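The wrist view shows the tile at (272,192) between the kerbs (rows 166–211), the plaque at (396,200), and the lane parallel to the finger line. I'll refine the lane line and the tile pose from this view.

```bash
python3 - <<'E'
from h import *
f=load('wrist'); im=f['frame']; p=np.load('rack.npy'); c,s=np.cos(p[2]),np.sin(p[2]); R2=np.array([[c,-s],[s,c]])
inv=lambda P:(P[:,:2]-p[:2])@R2
hsv=cv2.cvtColor(im,cv2.COLOR_BGR2HSV)
m=cv2.inRange(hsv,(0,110,30),(13,255,255)); m[:170]=0;m[215:]=0;m[:,:240]=0;m[:,310:]=0
k=max(cv2.findContours(m,0,2)[0],key=cv2.contourArea); print(cv2.boundingRect(k),cv2.contourArea(k))
v,u=np.mgrid[0:420,0:560]; C,d=ray(f,np.c_[u.ravel(),v.ravel()]); P=(C+d*f['range_z'].reshape(-1,1)).reshape(420,560,3)
t=P[175:210,255:292].reshape(-1,3); t=t[t[:,2]>.028]; print('tile top n',len(t),t.mean(0),inv(t).mean(0),inv(t).min(0),inv(t).max(0),cv2.minAreaRect((inv(t)*1000).astype(np.float32)))
# kerb tops
for (a,b,lab) in ((155,180,'far'),(200,216,'near')):
    for u0,u1 in ((140,180),(300,325)):
        q=P[a:b,u0:u1].reshape(-1,3); q=q[(q[:,2]>.0135)&(q[:,2]<.0185)]; i=inv(q); print(lab,u0,len(q),i[:,0].mean(),i[:,1].min(),i[:,1].max(),np.median(i[:,1]))
# shelf near edge; plaque
q=P[100:360,90:135].reshape(-1,3); q=q[(q[:,2]>.178)&(q[:,2]<.19)]; i=inv(q); print('shelf xmin',np.percentile(i[:,0],[0,1,5]))
q=P[170:235,330:460].reshape(-1,3); q=q[(q[:,2]>.02)&(q[:,2]<.2)]; i=inv(q); print('plaque',np.percentile(i,[1,99],axis=0),q[:,2].max()); z=q[:,2]>.1; print(i[z].min(0),i[z].max(0)); y=i[z]; print('axis slope',np.polyfit(y[:,0],y[:,1],1))
print('tcp in rack',inv(np.array([[0.5827,-0.0381,0]])))
E
```

```text
(263, 182, 19, 22) 303.5
tile top n 336 [ 0.57713999 -0.03203523  0.03706438] [-0.01699818 -0.00204368] [-0.02689439 -0.07741974] [-0.00627949  0.0099878 ] ((-21.325424194335938, -33.55704879760742), (87.48467254638672, 19.775541305541992), 82.46615600585938)
far 140 306 0.10783773506434824 -0.027925094082904875 -0.019528422588181445 -0.023339817061122967
far 300 199 -0.061211102087879964 -0.02865944779240205 -0.02044266775235176 -0.024194947364740982
near 140 292 0.11324084488401819 0.01644319243116054 0.025277144764387208 0.02103435728102296
near 300 189 -0.06270912356131257 0.015254895453481231 0.02374259254068794 0.01941285228222717
shelf xmin [0.06823516 0.06890845 0.06928234]
plaque [[-0.1835091  -0.01767147]
 [-0.08126661  0.00884706]] 0.11831901022277908
[-0.17490705 -0.01775631] [-0.09524031  0.00964097]
axis slope [ 0.02026592 -0.00192134]
tcp in rack [[-0.02385578 -0.00658994]]
```

{"method": "play_rows", "body": {
  "steps": [
    [-0.1, 0.1, -0.7, 0],
    [-0.1, 0.1, -1, 0],
    [0, 0, -1, 0],
    [0, 0, -1, 0],
    [0, 0, -1, 0],
    [0, 0, -0.8, 0],
    [0, 0, -0.5, 0],
    [0, 0, -0.3, 0],
    [0, 0, 0, 0],
    [0, 0, 0, 0]
  ]
}}

```text
time: 3.05
position: [0.5778, -0.0328, 0.0167]
orientation: [3.131, 0.245, 0.003]
force: [-0.4, 0.2, 0.1]
finger_gap: 0.0429
finger_force: 0.0
```

{"method": "play_rows", "body": {
  "steps": [
    [0, 0, 0, 0],
    [0, 0, 0, 0],
    [0, 0, 0, 0],
    [0, 0, 0, 0],
    [0, 0, 0, 0],
    [0, 0, 0, 0]
  ],
  "hand": 1
}}

```text
time: 3.65
position: [0.5784, -0.0326, 0.0173]
orientation: [3.131, 0.245, 0.006]
force: [-0.6, -0.8, 6.4]
finger_gap: 0.0191
finger_force: 57.5
```

{"method": "play_rows", "body": {
  "steps": [
    [0, 0, 0.5, 0],
    [0, 0, 1, 0],
    [0, 0, 1, 0],
    [0, 0, 1, 0],
    [0, 0, 1, 0],
    [0, 0, 1, 0],
    [0, 0, 1, 0],
    [0, 0, 1, 0],
    [0, 0, 1, 0],
    [0, 0, 0.5, 0]
  ]
}}

```text
time: 4.65
position: [0.5775, -0.0324, 0.2894]
orientation: [3.131, 0.245, 0.008]
force: [1.0, -0.1, -0.4]
finger_gap: 0.0191
finger_force: 57.1
```

{"method": "play_rows", "body": {
  "steps": [
    [-0.1, 0.5, 0, 0],
    [-0.2, 1, 0, 0],
    [-0.2, 1, 0, 0],
    [-0.2, 1, 0, 0],
    [-0.2, 1, 0, 0],
    [-0.2, 1, 0, 0],
    [-0.2, 1, 0, 0],
    [-0.2, 1, 0, 0],
    [-0.2, 1, 0, 0],
    [-0.3, 1, 0, 0],
    [-0.3, 1, 0, 0],
    [-0.3, 1, 0, 0]
  ]
}}

```text
time: 5.85
position: [0.4969, 0.3143, 0.2827]
orientation: [3.131, 0.246, -0.007]
force: [0.6, -0.1, 0.0]
finger_gap: 0.0191
finger_force: 57.1
```

{"method": "play_rows", "body": {
  "steps": [
    [-0.3, 1, 0, 0],
    [-0.3, 1, 0, 0],
    [-0.3, 1, 0, 0],
    [-0.1, 0.9, 0, 0],
    [0, 0, 0, 0],
    [0, 0, 0, 0]
  ]
}}

```text
time: 6.45
position: [0.4675, 0.43, 0.2828]
orientation: [3.129, 0.248, -0.006]
force: [-0.6, -0.5, 0.3]
finger_gap: 0.0189
finger_force: 57.1
```

{"method": "play_rows", "body": {
  "steps": [
    [0.25, 0, -0.6, 0],
    [0, 0, -1, 0],
    [0, 0, -1, 0],
    [0, 0, -1, 0],
    [0, 0, -1, 0],
    [0, 0, -1, 0],
    [0, 0, -1, 0],
    [0, 0, -1, 0],
    [0, 0, -0.6, 0],
    [0, 0, -0.4, 0],
    [0, 0, 0, 0],
    [0, 0, 0, 0]
  ]
}}

```text
time: 7.65
position: [0.4769, 0.4294, 0.0281]
orientation: [-3.132, -0.244, -0.001]
force: [0.2, -0.5, 0.7]
finger_gap: 0.0188
finger_force: 57.1
```

{"method": "play_rows", "body": {
  "steps": [
    [0, 0, 0, 0],
    [0, 0, 0, 0],
    [0, 0, 0, 0],
    [0, 0, 0, 0],
    [0, 0, 0, 0]
  ],
  "hand": 0.6
}}

```text
time: 8.15
position: [0.4765, 0.4297, 0.0276]
orientation: [-3.132, -0.245, -0.0]
force: [-0.2, -0.2, 0.2]
finger_gap: 0.0341
finger_force: 0.0
```

{"method": "play_rows", "body": {
  "steps": [
    [0, 0, 0.5, 0],
    [0, 0, 1, 0],
    [0, 0, 1, 0],
    [0, 0, 1, 0],
    [0, 0, 1, 0],
    [0, 0, 1, 0],
    [0, 0, 1, 0],
    [0, 0, 1, 0],
    [0, 0, 1, 0],
    [0, 0, 0.5, 0],
    [0, 0, 0, 0]
  ]
}}

```text
time: 9.25
position: [0.4772, 0.4301, 0.3027]
orientation: [-3.128, -0.245, -0.011]
force: [-0.3, 1.1, 0.9]
finger_gap: 0.0342
finger_force: 0.0
```

```bash
python3 - <<'E'
from h import *
s=telemetry.sense(); print(s['time'],s['position'],s['finger_gap'])
f=grab('wrist'); cv2.imwrite('pics/w2.png',f['frame'])
E
```

```text
9.25 [0.47719513 0.43013979 0.30265079] 0.03422262985422018
```

View pics/w2.png

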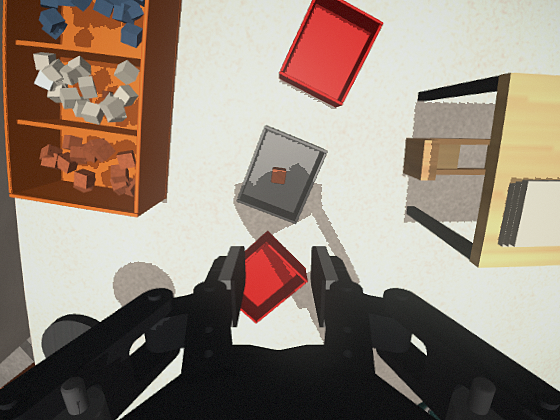

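The tile lies in the grey tub at (278,176). Both wrist views also give a glimpse of the lane under the shelf, so I'll check the depth for the dip's edges.

```bash
cp wrist.npz w2.npz; python3 - <<'E'
from h import *
# refined rack
y=np.radians(99.4); R2=np.array([[np.cos(y),-np.sin(y)],[np.sin(y),np.cos(y)]]); o=np.array([.5745,-.0153]); np.savez('rackr.npz',o=o,R=R2)
f=load('w2'); v,u=np.mgrid[0:420,0:560]; C,d=ray(f,np.c_[u.ravel(),v.ravel()]); P=(C+d*f['range_z'].reshape(-1,1)); q=(P[:,:2]-o)@R2
m=(abs(q[:,1])<.014)&(q[:,0]>.1)&(q[:,0]<.27)&(P[:,2]<.1)
X=q[m,0];Z=P[m,2]
for a in np.arange(.1,.27,.004):
    k=(X>=a)&(X<a+.004)
    if k.sum()>2: print(round(a+.002,3),k.sum(),np.median(Z[k]).round(4))
E
```

```text
0.142 55 0.0007
0.146 44 -0.0001
0.15 42 -0.0003
0.154 45 -0.0004
0.158 44 -0.0001
0.162 49 -0.0001
0.166 43 -0.0003
0.17 47 -0.0001
0.174 42 -0.0004
0.178 46 -0.0005
0.182 45 -0.0004
0.186 10 -0.0001
0.19 29 0.007
0.194 51 0.0074
0.198 48 0.0072
0.202 52 0.0074
0.206 48 0.0073
0.21 45 0.0072
0.214 52 0.0076
0.218 51 0.0069
0.222 12 0.0074
0.25 47 0.0596
0.254 63 0.0597
0.258 60 0.0597
0.262 63 0.0598
0.266 61 0.0597
0.27 380 0.0362
```

The dip spans x ≈ 140–188 mm, so its middle is ≈164 mm, close to nominal. Next I'll go behind the plaque with fingers shut and the hand turned a quarter, so the flat finger sides face down the lane.

{"method": "play_rows", "body": {
  "steps": [
    [0.1, -0.5, 0, 0.7],
    [0.2, -1, 0, 0.7],
    [0.2, -1, 0, 0.7],
    [0.2, -1, 0, 0.7],
    [0.2, -1, 0, 0.7],
    [0.2, -1, 0, 0.7],
    [0.2, -1, 0, 0.7],
    [0.2, -1, 0, 0.7],
    [0.2, -1, 0, 0.7],
    [0.2, -1, 0, 0.7],
    [0.2, -1, 0, 0.7],
    [0.2, -1, 0, 0.7]
  ],
  "hand": 1
}}

```text
time: 10.5
position: [0.5448, 0.0833, 0.2955]
orientation: [-2.726, -1.559, 0.005]
force: [0.6, -0.6, 0.1]
finger_gap: -0.0002
finger_force: 0.0
```

{"method": "play_rows", "body": {
  "steps": [
    [0.2, -1, 0, 0.7],
    [0.2, -1, 0, 0.7],
    [0.2, -1, 0, 0.7],
    [0.2, -1, 0, 0.7],
    [0.2, -1, 0, 0.7],
    [0.2, -1, 0, 0.7],
    [0.2, -1, 0, 0.7],
    [0.2, -1, 0, 0.7],
    [0.2, -1, 0, 0.7],
    [0.2, -1, 0, 0.4],
    [0.1, -0.4, 0, 0],
    [0, 0, 0, 0]
  ]
}}

```text
time: 11.7
position: [0.6081, -0.2285, 0.2951]
orientation: [-2.03, -2.393, 0.001]
force: [-1.0, 0.8, -0.5]
finger_gap: 0.0001
finger_force: 0.0
```

```bash
python3 - <<'E'
from h import *
s=telemetry.sense(); print(s['time'],s['position'],s['orientation'],s['q'],s['force'])
a=np.load('rackr.npz'); print('rack',(s['position'][:2]-a['o'])@a['R'])
R,_=cv2.Rodrigues(np.array(s['orientation'])); print('toolx yaw',np.degrees(np.arctan2(R[1,0],R[0,0])))
f=grab('wrist'); cv2.imwrite('pics/w3.png',f['frame'])
E
```

```text
11.7 [ 0.60807088 -0.2285295   0.29508767] [-2.03015903e+00 -2.39276346e+00  1.19421090e-03] [-4.46829272e-01  3.17337854e-01  9.74717881e-01  1.91045904e-04
  1.85323281e+00 -6.10376481e-01] [-0.96026111  0.79538037 -0.45252443]
rack [-0.21584929  0.00170581]
toolx yaw 99.37340603070325
```

View pics/w3.png

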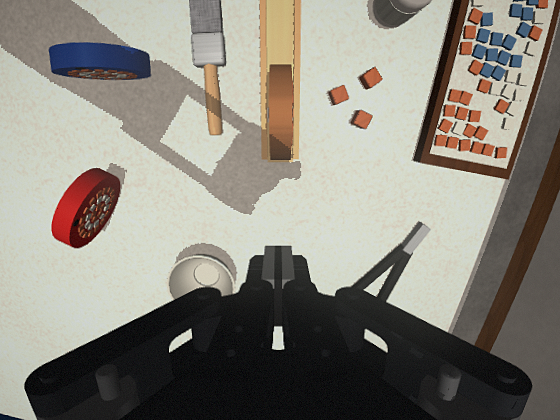

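The wrist view shows the plaque (280,112) lined up ahead of the shut fingers (279,265) with the lane empty. I'll measure the plaque's position from depth.

```bash
cat >> h.py <<'E'
A=np.load('rackr.npz')
def cloud(f):
    v,u=np.mgrid[0:420,0:560]; C,d=ray(f,np.c_[u.ravel(),v.ravel()]); P=C+d*f['range_z'].reshape(-1,1)
    return np.c_[(P[:,:2]-A['o'])@A['R'],P[:,2]], u.ravel(), v.ravel()
def plaque(f):
    P,u,v=cloud(f); hsv=cv2.cvtColor(f['frame'],cv2.COLOR_BGR2HSV).reshape(-1,3)
    k=(abs(P[:,1])<.02)&(P[:,0]>-.21)&(P[:,0]<.24)&(P[:,2]>.045)&(P[:,2]<.125)&(hsv[:,1]>60)
    P=P[k]; n=len(P)
    if n<20: return n
    from scipy.optimize import least_squares
    q=least_squares(lambda c:np.hypot(P[:,0]-c[0],P[:,2]-c[1])-.055,[P[:,0].mean(),.063],loss='soft_l1',f_scale=.002)
    return n,q.x.round(4),P.min(0).round(4),P.max(0).round(4),P[:,1].mean().round(4)
E
python3 - <<'E'
from h import *
f=load('wrist'); P,u,v=cloud(f); print(plaque(f)); k=(u>262)&(u<298)&(v>60)&(v<165)&(P[:,2]>.03); print(P[k].min(0),P[k].max(0))
E
```

```text
(2238, array([-0.1357,  0.0612]), array([-0.1887, -0.014 ,  0.0658]), array([-0.0819,  0.0123,  0.1193]), np.float64(-0.0003))
[-0.18871269 -0.01398216  0.06578756] [-0.08192975  0.01269834  0.43748273]
```

{"method": "play_rows", "body": {
  "steps": [
    [0, 0, -0.6, 0],
    [0, 0, -1, 0],
    [0, 0, -1, 0],
    [0, 0, -1, 0],
    [0, 0, -1, 0],
    [0, 0, -1, 0],
    [0, 0, -1, 0],
    [0, 0, -1, 0],
    [0, 0, -0.6, 0],
    [0, 0, -0.3, 0],
    [0, 0.2, 0, 0],
    [0, 0, 0, 0]
  ]
}}

```text
time: 12.95
position: [0.6093, -0.22, 0.0437]
orientation: [2.026, 2.399, 0.002]
force: [0.4, -0.1, 0.4]
finger_gap: 0.0001
finger_force: 0.0
```

```bash
python3 - <<'E'
from h import *
s=telemetry.sense(); print(s['time'],s['position'],s['force'],'rack',(s['position'][:2]-A['o'])@A['R'])
f=grab('wrist'); print(plaque(f))
cv2.imwrite('pics/w4.png',f['frame'])
E
```

```text
12.95 [ 0.60926319 -0.22004115  0.04370825] [ 0.37812818 -0.06640032  0.43479241] rack [-0.20766965 -0.00085685]
(26594, array([-0.1359,  0.0614]), array([-0.2061, -0.0156,  0.0537]), array([-0.109,  0.02 ,  0.125]), np.float64(0.0))
```

View pics/w4.png

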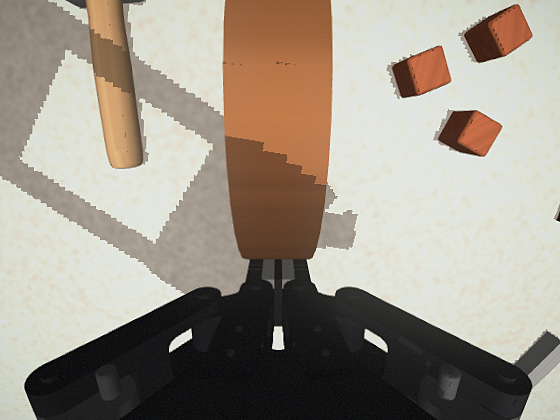

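The fingers are just behind the rim, and the plaque is unmoved and aligned at (278,130). Next is a gentle stroke, forward and rising.

{"method": "play_rows", "body": {
  "steps": [
    [-0.02, 0.15, 0, 0],
    [-0.05, 0.3, 0.3, 0],
    [-0.06, 0.4, 0.3, 0],
    [-0.06, 0.4, 0, 0],
    [0, 0, 0, 0],
    [0, 0, 0, 0]
  ]
}}

```text
time: 13.6
position: [0.6024, -0.1829, 0.0599]
orientation: [-2.027, -2.399, 0.0]
force: [0.3, 0.4, 0.2]
finger_gap: 0.0003
finger_force: 0.0
```

```bash
python3 - <<'E'
from h import *
s=telemetry.sense(); print(s['time'],s['position'],s['force'],'rack',(s['position'][:2]-A['o'])@A['R'])
for i in range(4):
    f=grab('wrist'); print(plaque(f)); print('top',plaque(grab('top')))
cv2.imwrite('pics/w5.png',f['frame'])
E
```

```text
13.6 [ 0.60235815 -0.18287896  0.05991981] [0.26802759 0.35986629 0.21337831] rack [-1.69878697e-01 -1.14076738e-04]
(16903, array([-0.0781,  0.0624]), array([-0.1803, -0.0135,  0.0652]), array([-0.0679,  0.0193,  0.1235]), np.float64(-0.0))
top (505, array([-0.0694,  0.0621]), array([-0.1647, -0.0118,  0.0459]), array([-0.0142,  0.0194,  0.1209]), np.float64(0.0042))
(14359, array([-0.0665,  0.0624]), array([-0.1785, -0.0133,  0.0646]), array([-0.0691,  0.0199,  0.1247]), np.float64(-0.0))
top (516, array([-0.0583,  0.0623]), array([-0.1645, -0.0114,  0.0455]), array([-0.0032,  0.0194,  0.1226]), np.float64(0.0044))
(11911, array([-0.0556,  0.0623]), array([-0.1813, -0.0138,  0.0649]), array([-0.0688,  0.0186,  0.125 ]), np.float64(-0.0001))
top (513, array([-0.0476,  0.0625]), array([-0.1643, -0.0114,  0.046 ]), array([0.0073, 0.0192, 0.1229]), np.float64(0.0044))
(9596, array([-0.0457,  0.0622]), array([-0.1799, -0.0136,  0.0642]), array([-0.0677,  0.0199,  0.1249]), np.float64(-0.0001))
top (520, array([-0.0379,  0.0625]), array([-0.1654, -0.0116,  0.0453]), array([0.0172, 0.0197, 0.1225]), np.float64(0.0044))
```

It's rolling freely at about 0.1 m/s and losing about 0.08 m/s². I'll follow it with the finger lowered, keeping clear, and let it stop.

{"method": "play_rows", "body": {
  "steps": [
    [0, 0, -0.25, 0],
    [-0.03, 0.2, -0.3, 0],
    [-0.05, 0.3, 0, 0],
    [-0.05, 0.3, 0, 0],
    [-0.05, 0.3, 0, 0],
    [-0.05, 0.3, 0, 0],
    [-0.05, 0.3, 0, 0],
    [-0.05, 0.3, 0, 0],
    [-0.05, 0.3, 0, 0],
    [-0.05, 0.3, 0, 0],
    [0, 0, 0, 0],
    [0, 0, 0, 0]
  ]
}}

```text
time: 15.2
position: [0.5899, -0.1058, 0.0439]
orientation: [2.028, 2.399, -0.0]
force: [0.2, 0.8, 0.3]
finger_gap: 0.0001
finger_force: 0.0
```

```bash
python3 - <<'E'
from h import *
s=telemetry.sense(); print(s['time'],s['position'],s['force'],'rack',(s['position'][:2]-A['o'])@A['R'])
for i in range(2):
    f=grab('wrist'); print(plaque(f)); g=grab('top'); print('top',plaque(g))
a=cv2.resize(g['frame'][150:250,170:360],None,fx=2.8,fy=2.8); g=grab('side'); b=g['frame'][160:270,180:420]; b=cv2.resize(b,None,fx=2.2,fy=2.2)
c=np.zeros((a.shape[0]+b.shape[0],max(a.shape[1],b.shape[1]),3),np.uint8); c[:a.shape[0],:a.shape[1]]=a; c[a.shape[0]:,:b.shape[1]]=b
cv2.imwrite('pics/c6.png',c); print(c.shape)
E
```

```text
15.2 [ 0.58992989 -0.10580754  0.04388498] [0.16322524 0.76349209 0.30481214] rack [-0.09181232 -0.00044047]
(13200, array([0.0276, 0.0619]), array([-0.1033, -0.0144,  0.0487]), array([0.006 , 0.0199, 0.125 ]), np.float64(-0.0))
top (454, array([0.0322, 0.0625]), array([-0.082 , -0.0116,  0.0478]), array([0.0723, 0.0172, 0.1218]), np.float64(0.0043))
(12654, array([0.0292, 0.0619]), array([-0.1043, -0.0149,  0.0482]), array([0.0058, 0.0169, 0.125 ]), np.float64(-0.0))
top (451, array([0.0334, 0.0624]), array([-0.0822, -0.0115,  0.045 ]), array([0.0723, 0.0134, 0.1215]), np.float64(0.0043))
(522, 532, 3)
```

View pics/c6.png

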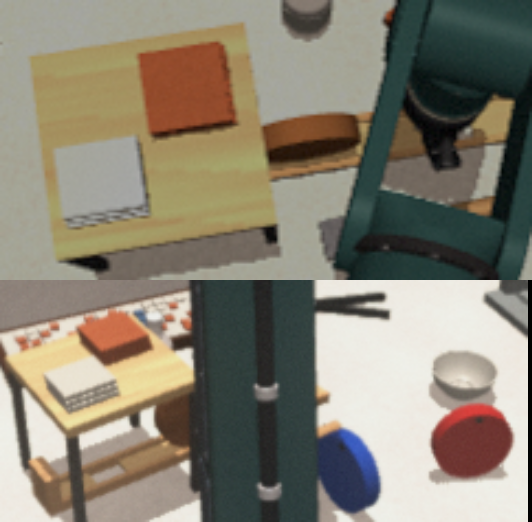

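The plaque is at x ≈ 0.029 m and slowing. The losses look viscous, about 1 m/s per metre. I'll let it stop while the finger closes up to about 20 mm behind.

{"method": "play_rows", "body": {
  "steps": [
    [0, 0, 0, 0],
    [0, 0, 0, 0],
    [-0.03, 0.2, 0, 0],
    [-0.03, 0.2, 0, 0],
    [-0.03, 0.2, 0, 0],
    [-0.03, 0.2, 0, 0],
    [-0.03, 0.2, 0, 0],
    [-0.03, 0.2, 0, 0],
    [-0.03, 0.2, 0, 0],
    [0, 0, 0, 0],
    [0, 0, 0, 0],
    [0, 0, 0, 0]
  ]
}}

```text
time: 16.65
position: [0.5836, -0.0642, 0.0439]
orientation: [2.029, 2.398, -0.0]
force: [-0.4, 0.1, 0.5]
finger_gap: 0.0002
finger_force: 0.0
```

```bash
python3 - <<'E'
from h import *
s=telemetry.sense(); print(s['time'],s['position'],s['force'],'rack',(s['position'][:2]-A['o'])@A['R'])
for i in range(3): f=grab('wrist'); print(plaque(f))
cv2.imwrite('pics/w7.png',f['frame'])
E
```

```text
16.65 [ 0.58363593 -0.06415127  0.04385505] [-0.39693414  0.11074739  0.45179147] rack [-0.04968744 -0.00103458]
(24827, array([0.0311, 0.0624]), array([-0.0606, -0.0154,  0.0491]), array([0.0471, 0.0195, 0.125 ]), np.float64(-0.0001))
(24836, array([0.0311, 0.0624]), array([-0.061 , -0.0149,  0.0492]), array([0.0471, 0.0198, 0.125 ]), np.float64(-0.0001))
(24856, array([0.0311, 0.0624]), array([-0.0609, -0.0173,  0.0483]), array([0.0471, 0.0197, 0.125 ]), np.float64(-0.0001))
```

{"method": "play_rows", "body": {
  "steps": [
    [-0.03, 0.2, 0, 0],
    [-0.04, 0.25, 0, 0],
    [-0.06, 0.4, 0.3, 0],
    [-0.08, 0.5, 0.3, 0],
    [-0.02, 0.1, 0, 0],
    [0, 0, 0, 0]
  ]
}}

```text
time: 17.4
position: [0.5767, -0.019, 0.0625]
orientation: [2.026, 2.4, 0.001]
force: [-0.0, 0.3, -0.5]
finger_gap: -0.0001
finger_force: 0.0
```

```bash
python3 - <<'E'
from h import *
s=telemetry.sense(); print(s['time'],s['position'],s['force'],'rack',(s['position'][:2]-A['o'])@A['R'])
for i in range(3): f=grab('wrist'); print(plaque(f)[:2]); 
print(plaque(grab('top')))
E
```

```text
17.4 [ 0.57672607 -0.01900361  0.06252296] [-0.03784874  0.25023606 -0.53879777] rack [-0.00401745 -0.00159128]
(14765, array([0.091 , 0.0623]))
(13026, array([0.0986, 0.0623]))
(11376, array([0.1059, 0.0623]))
0
```

It's rolling into the dip at about 0.15 m/s. I'll retreat the hand and look.

{"method": "play_rows", "body": {
  "steps": [
    [0.05, -0.3, 0, 0],
    [0.1, -0.7, 0, 0],
    [0.1, -0.7, 0, 0],
    [0.1, -0.7, 0.2, 0],
    [0.1, -0.7, 0.2, 0],
    [0.1, -0.7, 0.2, 0],
    [0, -0.7, 0, 0],
    [0, -0.7, 0, 0],
    [0, -0.7, 0, 0],
    [0, -0.7, 0, 0],
    [0, -0.5, 0, 0],
    [0, 0, 0, 0]
  ]
}}

```text
time: 18.8
position: [0.5928, -0.236, 0.0795]
orientation: [2.033, 2.395, -0.001]
force: [-0.3, 0.0, -0.2]
finger_gap: 0.0001
finger_force: 0.0
```

```bash
python3 - <<'E'
from h import *
s=telemetry.sense(); print(s['time'],s['position'],s['force'],'rack',(s['position'][:2]-A['o'])@A['R'])
f=grab('wrist'); print('w',plaque(f)); g=grab('side'); print('s',plaque(g))
a=f['frame'][0:260,120:440]; b=cv2.resize(g['frame'][170:290,180:330],None,fx=3.2,fy=3.2)
c=np.zeros((a.shape[0]+b.shape[0],max(a.shape[1],b.shape[1]),3),np.uint8); c[:a.shape[0],:a.shape[1]]=a; c[a.shape[0]:,:b.shape[1]]=b
c=c[:600]; cv2.imwrite('pics/c8.png',c)
E
```

```text
18.8 [ 0.59277448 -0.23600736  0.07947988] [-0.29344047  0.04616462 -0.17420921] rack [-0.22072843  0.01801815]
w 0
s (450, array([0.1628, 0.0284]), array([0.1086, 0.0035, 0.0451]), array([0.211 , 0.017 , 0.1061]), np.float64(0.0104))
```

View pics/c8.png

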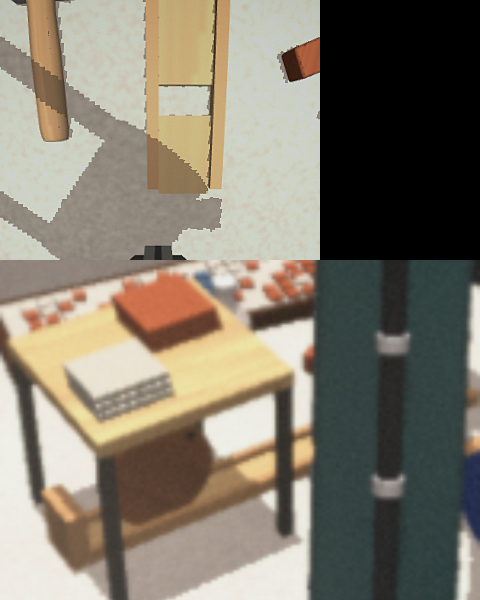

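The lower view shows the plaque upright in the dip under the shelf, with its hole at the upper right of the face at about (190,435), which fits nearly 5/6 of a turn. I'll check its centre, lean and stillness.

```bash
python3 - <<'E'
from h import *
a=load('side')['frame'].astype(int); g=grab('side'); b=g['frame'].astype(int)
print('diff',abs(a-b)[170:290,180:285].max())
P,u,v=cloud(g); hsv=cv2.cvtColor(g['frame'],cv2.COLOR_BGR2HSV).reshape(-1,3)
k=(P[:,0]>.1)&(P[:,0]<.225)&(abs(P[:,1])<.025)&(P[:,2]>.017)&(P[:,2]<.13)&(u<283)
Q=P[k]; print(len(Q),Q.min(0),Q.max(0),'lean slope y/z, yaw:',np.linalg.lstsq(np.c_[Q[:,2],Q[:,0],np.ones(len(Q))],Q[:,1],rcond=None)[0])
# boundary circle: leftmost/rightmost x per height bin
E=[]
for z in np.arange(.03,.1,.004):
    q=Q[abs(Q[:,2]-z)<.002]
    if len(q)>5: print(round(z,3),len(q),q[:,0].min().round(4),q[:,0].max().round(4),((q[:,0].min()+q[:,0].max())/2).round(4))
s=telemetry.sense(); print(s['force'])
E
```

```text
diff 40
697 [ 0.10033664 -0.02378725  0.01702347] [0.22391476 0.02466916 0.10812773] lean slope y/z, yaw: [-0.01835029 -0.02114577  0.0151941 ]
0.03 30 0.1189 0.2089 0.1639
0.034 35 0.1174 0.2085 0.163
0.038 27 0.1133 0.2058 0.1596
0.042 26 0.1134 0.2099 0.1616
0.046 33 0.1128 0.2113 0.1621
0.05 30 0.1096 0.2058 0.1577
0.054 33 0.114 0.2203 0.1671
0.058 36 0.1118 0.2194 0.1656
0.062 36 0.1102 0.2072 0.1587
0.066 28 0.1111 0.2041 0.1576
0.07 31 0.1144 0.2073 0.1608
0.074 27 0.1151 0.2091 0.1621
0.078 39 0.1139 0.2089 0.1614
0.082 33 0.12 0.2084 0.1642
0.086 34 0.1181 0.2114 0.1647
0.09 27 0.1224 0.2096 0.166
0.094 30 0.1247 0.2074 0.166
0.098 26 0.1287 0.2054 0.1671
[0.14586999 0.03805917 0.09503702]
```

{"method": "play_rows", "body": {
  "steps": [
    [0, 0, 0, 0],
    [0, 0, 0, 0],
    [0, 0, 0, 0],
    [0, 0, 0, 0],
    [0, 0, 0, 0],
    [0, 0, 0, 0],
    [0, 0, 0, 0],
    [0, 0, 0, 0],
    [0, 0, 0, 0],
    [0, 0, 0, 0]
  ]
}}

```text
time: 19.95
position: [0.5932, -0.2335, 0.0798]
orientation: [-2.029, -2.399, -0.0]
force: [0.1, -0.1, 0.0]
finger_gap: 0.0001
finger_force: 0.0
```

```bash
python3 - <<'E'
from h import *
a=load('side')['frame'].astype(int); b=grab('side')['frame'].astype(int)
d=abs(a-b).max(2)
print('plaque region',d[220:260,200:262].mean(),(d[220:260,200:262]>25).sum(),'static floor',d[300:340,180:240].mean(),(d[300:340,180:240]>25).sum())
r_=r.close_job(); print(r_)
E
```

```text
plaque region 2.7778225806451613 0 static floor 1.1833333333333333 0
the job is handed in; nothing more can be done
None
```

I handed the job in at about 20 s: the tile block is in the grey tub, and the plaque rolled down the lane and rests upright and still in the dip under the shelf; the hand couldn't tilt, so the plaque rolled the last stretch freely at about 0.15 m/s, and the judging gave no result back.

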